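# Set out slats at equal gaps with a hooked spacer gauge

### The job

Pick up the hooked spacer gauge and set the three loose slats out on the bearers at equal gaps, working from the screwed-down end slat outward: hook the gauge over each slat with its thick leg towards the previous slat and draw the slat along until the thick leg just meets that neighbour, without shoving the neighbour out of place. Touch the slats with the gauge only, leave them square across both bearers, leave the clutter alone, and at the end stand the gauge on its legs on the bare bench.

Things in the scene. Friction and masses are not known exactly. Their poses are not given: they have to be found in the camera images.
- frame: Fixed frame: two parallel wooden bearers (18 wide, 12 mm high, centred at its x = -31 and +31 mm, along its y from -22 to +303 mm) with the end slat, 90 x 40 x 22 mm (x, y, z), screwed across them, top at z 0.034. Origin: on the bench under the end slat's centre. Its +y runs along the bearers away from the end slat, to the robot's left within 4 degrees.
- slat_1: Loose wooden slat, 90 long (its x) x 40 wide (its y) x 22 mm thick, 0.25 kg give or take a third; lies flat across both bearers, free to slide, starts up to 5 degrees askew, 30 to 60 mm clear of its neighbour. The loose slat nearest the end slat. Origin: centre of its underside, z 0.012 when on the bearers; top at z 0.034.
- slat_2: Loose wooden slat, 90 long (its x) x 40 wide (its y) x 22 mm thick, 0.25 kg give or take a third; lies flat across both bearers, free to slide, starts up to 5 degrees askew, 30 to 60 mm clear of its neighbour. The middle loose slat. Origin: centre of its underside, z 0.012 when on the bearers; top at z 0.034.
- slat_3: Loose wooden slat, 90 long (its x) x 40 wide (its y) x 22 mm thick, 0.25 kg give or take a third; lies flat across both bearers, free to slide, starts up to 5 degrees askew, 30 to 60 mm clear of its neighbour. The loose slat farthest from the end slat. Origin: centre of its underside, z 0.012 when on the bearers; top at z 0.034.
- gauge: Hooked spacer gauge, 0.25 kg, standing on two legs at the robot's right: upside-down aluminium U, 50 mm along its x, wooden handle on top. Origin: on the bench midway between the legs' inner faces. Along its y: thick leg (spacer) -41 to -25, opening -25 to +25, thin leg +25 to +35 mm. Opening 22 mm high, bridge 22 to 34 mm up. Starts with the thick leg to the robot's right within 30 degrees.
- gauge_grip (a point): Middle of the gauge's upright wooden handle, 66 mm straight above the gauge's origin. The handle is 60 mm along the gauge's x, 26 mm along its y (grip it across y), and reaches from 34 to 90 mm above the gauge's feet. Between gauge and frame stands a blue vise, 127 mm high; behind the gauge, from x 0.49, stand boxes and cans up to 265 mm high.
- gauge_spacer (a point): Middle of the outer face of the thick leg, at x 0, y -41, z 11 mm in the gauge's frame. Hooked over a 40 mm slat the gauge has 10 mm of play; with the thin leg drawing the slat and this face touching the neighbour, the gap left is the right one, 26 mm (66 mm from slat centre to slat centre).
- tape_roll: Bystander: black tape roll lying flat behind the far end of the row, 57 mm across, 19 mm high. Origin: centre of its underside.
- small_carton: Bystander: small white carton behind the far end of the row, 66 x 50 x 62 mm. Origin: centre of its underside.
- padlock: Bystander: grey padlock lying flat right of the gauge, 77 x 50 x 21 mm. Origin: centre of its underside.
- marker: Bystander: white marker pen with a green cap lying right of the gauge, 17 x 135 x 16 mm. Origin: centre of its underside.
Mind the look-alikes: they are no part of the job. What is shaped like the gauge but pink is not meant.

How it is judged:
By the outcome, as a careful person would: the job done as asked, in the order asked, and still so for the second after the job is handed in, with the robot touching nothing.
It also fails if it takes over 72 s, if anything falls off the work surface, if the arm or the gripper's body presses on something with over 40 N, if the wrist force passes 120 N, or if a joint passes its speed limit or range.

### The arm

A 7-joint arm with a two-finger parallel gripper is mounted at the origin on a cart in front of the work surface, level with it; the furniture and walls round the work are solid. World frame = base frame: x ahead of the robot, y to its left, z up, the work surface at z = 0. Lengths are in m, angles in rad, forces in N, time in s.
With the tool pointing down it reaches from about 0.425 to 0.875 m from the base axis. Payload 8.4 kg.
Tool frame: the origin (TCP) lies midway between the tips of the shut fingers; the grasp point (between the pads) lies 19 mm behind it; z points along the fingers, y is the line along which they close (so a half turn about z gives the same grasp; the last joint's range is limited). The gripper opens to 85 mm and grips with 20 to 120 N. Pads are 22 mm wide; open, the fingers measure 114 mm over their backs; the gripper's body (76 mm by 85 mm) begins 54 mm behind the grasp point. The pads swing forward as they close: fully open they stand 13 mm farther back than shut.
Start: joints at [-1.442, 0.333, 0.04, 1.465, -0.013, 1.343, -0.059], TCP at [0.147, 0.633, 0.231] pointing down, gripper open.
Joint ranges: [-2.58, 2.58], [-0.38, 2.09], [-1.3, 1.39], [0.25, 2.4], [-1.5, 4.64], [0.08, 2.09], [-2.65, 2.65]. Speed limits (rad/s): [2.22, 2.22, 2.79, 2.79, 3.14, 3.14, 3.14].

### API

Orientations are given as a unit quaternion [x, y, z, w].
In Python, from cell import status, cams, ctrl gives the robot as it stands.
- The arm moves only by the shell command python3 -m pendant 'ROWS' [FORCE]. ROWS is a JSON list of rows, 1 to 10 of them, each of 7 numbers: dx, dy, dz in m, then a rotation vector rx, ry, rz in rad, then the finger opening in m; each row is the pose to reach, as a shift and turn from the pose commanded when the command began, along the tool's axes at that moment; what a row does not reach only later rows make up. A row lasts 1/8 s, in which the tool goes at most 0.0625 m and 0.188 rad, less where a joint would pass 70% of its speed; a pose out of reach is approached as far as the arm can. The fingers move at their own pace and stop on an object; FORCE is the grip in N (left out, the last holds). Time passes only in rows, so rows that do not move let the fingers close. It prints the time, the measured TCP pose, the force, the opening and the grip force at its end.
- status.observe(): the state, without advancing time (a new reading comes with each control period).
- cams.read_camera(name): name is "scene" or "side" or "wrist"; returns (picture, depth): 420x560x3 uint8, blue, green, red; 420x560 float32, m along the optical axis (not along the pixel's ray), 0 where there is no reading.
- cams.get_calibration(name): a dict with "fx", "fy", "cx", "cy" (pixels), "R" (3x3) and "t" (3): a world point X has camera coordinates R X + t. Camera axes: x right, y down, z forward; pixel columns grow to the right and rows downward; lengths in m; the calibration is good to about 2 mm. A picture is of the moment at which its call begins: read the wrist's pose just before it. get_calibration takes no time and is no camera call; for the wrist camera it gives the pose at the moment of the call.
- ctrl.hand_in(): hands the job in; it is judged then, once.
The state is a dict: "time": time; "joint_pos": joint angles; "qvel": joint speeds; "effort": joint torques, N m; "eef_pos": TCP position; "ee_rot": TCP orientation; "ft_force": force on the tool from outside, world axes, zero at the start; "wrist_torque": the same for the moment, N m; "opening": finger opening in m; "grasp_force": force on a finger pad.
Only numpy, scipy, OpenCV 4.12 (cv2) and the standard library are available. Lean on these libraries where they do the work, as an engineer would, in place of code of your own. Each camera call takes 0.05 s, during which the arm holds its last target. There are 200 camera calls.

## Working session

There is one attempt and no reset: what is moved stays moved. The work goes in short steps, Python scripts to look and compute and a shell command to move; the robot and the scene stay as the last step left them, time stands still between calls to the robot, and variables do not carry over. Pictures are saved under pics/ and viewed, at most 12 in all, crops included, and the job is handed in when it is done.

```bash
ls; mkdir -p pics
python3 - <<'E'
from cell import status,cams
import cv2,numpy as np
s=status.observe();print({k:np.round(v,3).tolist() for k,v in s.items()})
for n in("scene","side"):
    im,d=cams.read_camera(n);cv2.imwrite(f"pics/{n}0.png",im);np.save(f"pics/{n}0.npy",d)
    c=cams.get_calibration(n);print(n,c)
E
```

```text
pics
{'time': 0.0, 'joint_pos': [-1.442, 0.334, 0.04, 1.466, -0.013, 1.343, -0.059], 'qvel': [0.001, 0.001, -0.001, -0.0, -0.0, -0.0, -0.0], 'effort': [0.001, -65.853, 1.366, -40.557, 0.017, 0.012, -0.0], 'eef_pos': [0.147, 0.633, 0.23], 'ee_rot': [0.114, 0.994, -0.001, -0.0], 'ft_force': [0.579, -0.364, -0.347], 'wrist_torque': [0.015, 0.045, -0.008], 'grasp_force': 0.0, 'opening': 0.085}
scene {'fx': 489.30855937589877, 'fy': 489.30855937589877, 'cx': 274.9348363917889, 'cy': 212.33307165976282, 'R': array([[-0.80877622, -0.58785861,  0.01741469],
       [-0.46261682,  0.61762704, -0.63602084],
       [ 0.36313455, -0.52245487, -0.77147535]]), 't': array([0.39155273, 0.27620385, 1.49209029])}
side {'fx': 480.13115009446864, 'fy': 480.13115009446864, 'cx': 280.7012767731894, 'cy': 208.44592799623152, 'R': array([[-0.94532344, -0.32598952, -0.00971721],
       [-0.2754907 ,  0.81412162, -0.51118574],
       [ 0.17455218, -0.48055886, -0.85941534]]), 't': array([0.45006757, 0.18395162, 1.35774801])}
```

View pics/scene0.png

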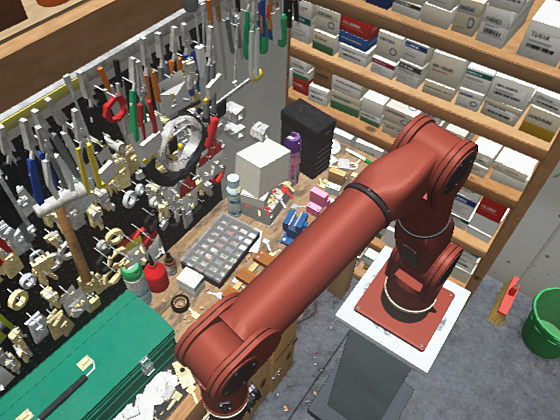

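View pics/side0.png

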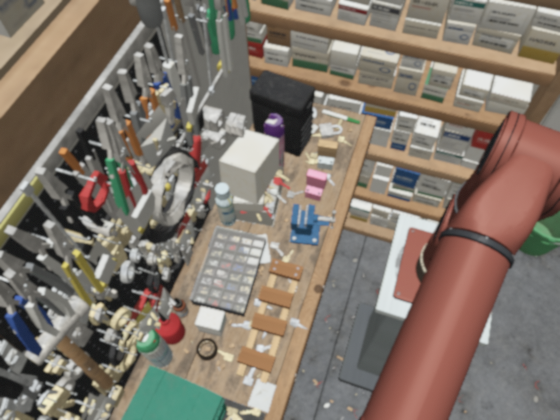

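```bash
cat > h.py <<'E'
from cell import status,cams
import cv2,numpy as np
def proj(c,P):
    q=np.asarray(P)@c["R"].T+c["t"]; return q[...,:2]/q[...,2:]*[c["fx"],c["fy"]]+[c["cx"],c["cy"]]
def ray(c,uv,z):
    uv=np.atleast_2d(uv).astype(float); d=np.c_[(uv-[c["cx"],c["cy"]])/[c["fx"],c["fy"]],np.ones(len(uv))]@c["R"]
    o=-c["R"].T@c["t"]; return o+d*((z-o[2])/d[:,2])[:,None]
E
python3 - <<'E'
from h import *
im=cv2.imread("pics/side0.png");c=cams.get_calibration("side")
a=cv2.resize(im[95:250,220:380],None,fx=4,fy=4,interpolation=cv2.INTER_CUBIC)
b=cv2.imread("pics/scene0.png")[130:290,250:390];b=cv2.resize(b,(0,0),fx=3.6,fy=3.6,interpolation=cv2.INTER_CUBIC)[:600]
cv2.imwrite("pics/cropA.png",a)
for n,uv,z in [("slats",[(285,269),(276,297),(268,324),(255,358)],.034),("pink",[(315,184)],.05),("vise",[(304,225)],.05),("g?",[(328,130),(326,146),(325,160)],.05),("carton",[(210,320)],.06),("tape",[(207,349)],.02),("boxfoot",[(250,190)],.1)]:
    print(n,ray(c,uv,z).round(3).tolist())
E
```

```text
slats [[0.414, 0.142, 0.034], [0.411, 0.227, 0.034], [0.406, 0.303, 0.034], [0.408, 0.396, 0.034]]
pink [[0.416, -0.145, 0.05]]
vise [[0.404, 0.001, 0.05]]
g? [[0.437, -0.361, 0.05], [0.425, -0.295, 0.05], [0.412, -0.241, 0.05]]
carton [[0.547, 0.349, 0.06]]
tape [[0.535, 0.412, 0.02]]
boxfoot [[0.58, -0.032, 0.1]]
```

View pics/cropA.png

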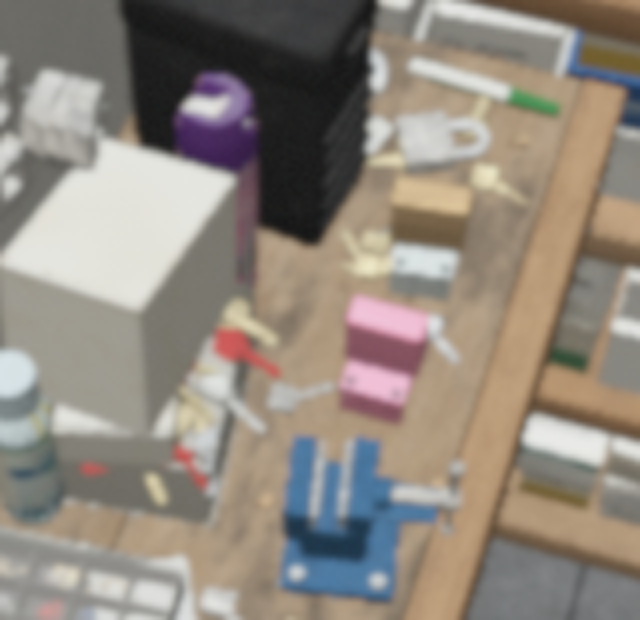

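The things that could be taken for the gauge (side image pixels) are the pink U with handle at about (315,181) and the blue vise at about (304,225). The wooden-handled aluminium U is at about (327,150), with its handle top at (328,143) and bridge at (326,161). It matches the description, so I choose it. The crop confirms wood on bare aluminium. The slats are at (285,269) for the end slat, then (276,297), (268,324) and (255,358).

```bash
cat >> h.py <<'E'
from scipy.spatial.transform import Rotation as Ro
def Rt(yaw): # tool down, tool y at angle yaw from world +y (ccw), tool x ~ -world x
    return Ro.from_euler('z',yaw)*Ro.from_matrix(np.diag([-1.,1,-1]))
def go(p,yaw):
    s=status.observe();R0=Ro.from_quat(s["ee_rot"])
    d=R0.inv().apply(np.array(p)-s["eef_pos"]);r=(R0.inv()*Rt(yaw)).as_rotvec()
    print("row",d.round(4).tolist(),r.round(4).tolist(),"n>=",np.ceil(max(np.linalg.norm(d)/.0625,np.linalg.norm(r)/.188)))
E
python3 - <<'E'
from h import *
c=cams.get_calibration("side")
g=np.array([(398,178),(472,183),(466,213),(392,208)])/4+[220,95]
print(ray(c,g,.09).round(3)); print(Ro.from_quat(status.observe()["ee_rot"]).as_matrix().round(3))
go([.45,.27,.36],0)
E
```

```text
[[ 0.445 -0.282  0.09 ]
 [ 0.389 -0.296  0.09 ]
 [ 0.386 -0.266  0.09 ]
 [ 0.441 -0.253  0.09 ]]
[[-0.974  0.226 -0.   ]
 [ 0.226  0.974 -0.001]
 [-0.    -0.001 -1.   ]]
row [-0.3774, -0.2851, -0.1291] [-0.0014, -0.0001, -0.2278] n>= 8.0
```

```bash
R='[-0.377,-0.285,-0.129,0,0,-0.228,0.085]'; python3 -m pendant '[[-0.377,-0.285,-0.129,0,0,-0.228,0.085],[-0.377,-0.285,-0.129,0,0,-0.228,0.085],[-0.377,-0.285,-0.129,0,0,-0.228,0.085],[-0.377,-0.285,-0.129,0,0,-0.228,0.085],[-0.377,-0.285,-0.129,0,0,-0.228,0.085],[-0.377,-0.285,-0.129,0,0,-0.228,0.085],[-0.377,-0.285,-0.129,0,0,-0.228,0.085],[-0.377,-0.285,-0.129,0,0,-0.228,0.085],[-0.377,-0.285,-0.129,0,0,-0.228,0.085],[-0.377,-0.285,-0.129,0,0,-0.228,0.085]]'
python3 - <<'E'
from h import *
c=cams.get_calibration("wrist");im,d=cams.read_camera("wrist");cv2.imwrite("pics/w1.png",im);np.save("pics/w1.npy",d)
np.savez("pics/w1c.npz",**c);print(status.observe()["qvel"].round(3),-c["R"].T@c["t"],c["R"].round(2).tolist(),c["fx"],status.observe()["eef_pos"])
go([.415,-.10,.36],.24)
E
```

```text
time: 1.35
eef_pos: [0.4492, 0.2708, 0.3599]
ee_rot: [-0.0, 1.0, -0.0, -0.0]
ft_force: [-0.8, 0.3, -0.7]
opening: 0.0847
grasp_force: 0.0
[-0.011  0.001 -0.007  0.002  0.003 -0.     0.002] [0.38007392 0.27168623 0.50252234] [[0.0, 1.0, -0.0], [0.96, -0.0, 0.27], [0.27, -0.0, -0.96]] 346.91465036124816 [0.4487843  0.27136871 0.35966516]
row [0.0344, -0.3713, -0.0001] [-0.0003, -0.0011, -0.2382] n>= 6.0
```

View pics/w1.png

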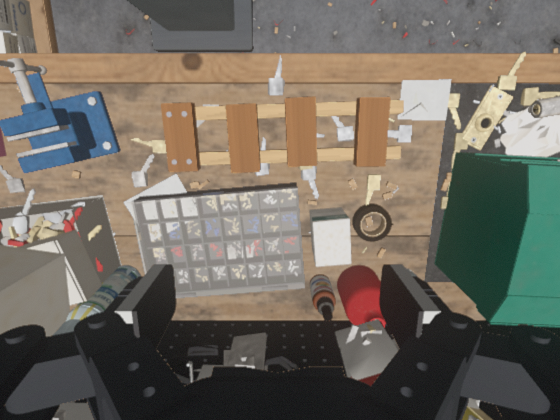

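```bash
cat >> h.py <<'E'
def cloud(c,d):
    v,u=np.mgrid[:d.shape[0],:d.shape[1]]
    P=np.stack([(u-c["cx"])/c["fx"]*d,(v-c["cy"])/c["fy"]*d,d],-1); return (P-c["t"])@c["R"]
def slats(c,im,d,show=True):
    P=cloud(c,d);h=cv2.cvtColor(im,cv2.COLOR_BGR2HSV)
    m=(P[...,2]>.027)&(P[...,2]<.042)&(d>0)&(h[...,0]<18)&(h[...,1]>110)&(P[...,0]<.52)&(P[...,0]>.3)
    m=cv2.morphologyEx(m.astype(np.uint8),cv2.MORPH_OPEN,np.ones((3,3)))
    out=[]
    for k in cv2.findContours(m,cv2.RETR_EXTERNAL,cv2.CHAIN_APPROX_NONE)[0]:
        if cv2.contourArea(k)<700: continue
        q=ray(c,k[:,0],.034)[:,:2]; (cx,cy),(w,hh),a=cv2.minAreaRect((q*1000).astype(np.float32))
        b=cv2.boxPoints(((cx,cy),(w,hh),a)); e=[b[1]-b[0],b[2]-b[1]]; e=max(e,key=np.linalg.norm); e=e*np.sign(e[0])
        zz=np.median(P[...,2][k[:,0,1],k[:,0,0]])
        out.append((cx,cy,max(w,hh),min(w,hh),np.degrees(np.arctan2(e[1],e[0])),zz*1000))
    out=sorted(out,key=lambda o:o[1]); print(np.round(out,1)); return out
E
python3 - <<'E'
from h import *
c=np.load("pics/w1c.npz");slats(c,cv2.imread("pics/w1.png"),np.load("pics/w1.npy"))
P=cloud(c,np.load("pics/w1.npy"))
def z(u,v):return P[v,u].round(3)
print(z(181,125),z(372,120),z(220,110),z(270,157))
E
python3 -m pendant '[[0.034,-0.371,0,0,0,-0.238,0.085],[0.034,-0.371,0,0,0,-0.238,0.085],[0.034,-0.371,0,0,0,-0.238,0.085],[0.034,-0.371,0,0,0,-0.238,0.085],[0.034,-0.371,0,0,0,-0.238,0.085],[0.034,-0.371,0,0,0,-0.238,0.085],[0.034,-0.371,0,0,0,-0.238,0.085],[0.034,-0.371,0,0,0,-0.238,0.085],[0.034,-0.371,0,0,0,-0.238,0.085],[0.034,-0.371,0,0,0,-0.238,0.085]]'
python3 - <<'E'
from h import *
c=cams.get_calibration("wrist");im,d=cams.read_camera("wrist");cv2.imwrite("pics/w2.png",im);np.save("pics/w2.npy",d)
np.savez("pics/w2c.npz",**c)
E
```

```text
[[414.2 141.7  88.8  41.2   1.   33.4]
 [415.3 225.6  89.   39.8   2.5  33.7]
 [407.  302.4  88.9  39.4   3.   33.8]
 [406.7 396.2  88.1  40.1   0.5  33.2]]
[0.398 0.145 0.035] [0.391 0.395 0.035] [0.379 0.193 0.011] [0.443 0.261 0.011]
time: 2.65
eef_pos: [0.4159, -0.0994, 0.3601]
ee_rot: [-0.12, 0.993, -0.0, -0.0]
ft_force: [-0.2, 0.1, 0.4]
opening: 0.0854
grasp_force: 0.0
```

View pics/w2.png

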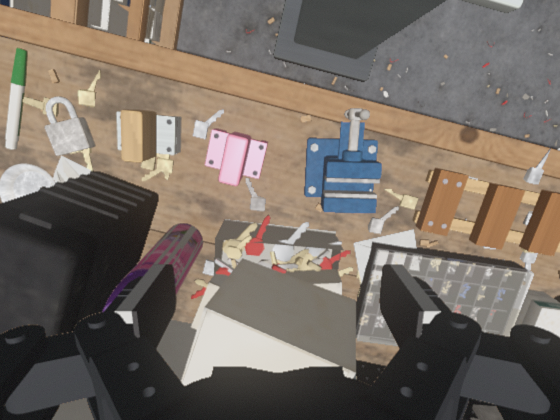

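Run:
```python
from h import *
c=np.load("pics/w2c.npz");d=np.load("pics/w2.npy");P=cloud(c,d)
def comp(lo,hi,ce,rad,zp,c=c,P=P):
    m=((P[...,2]>lo)&(P[...,2]<hi)&(np.hypot(P[...,0]-ce[0],P[...,1]-ce[1])<rad)).astype(np.uint8)
    k=cv2.findContours(m,cv2.RETR_EXTERNAL,cv2.CHAIN_APPROX_NONE)[0];k=max(k,key=cv2.contourArea)
    q=ray(c,k[:,0],zp)[:,:2]; r=cv2.minAreaRect((q*1000).astype(np.float32));b=cv2.boxPoints(r)
    e=max([b[1]-b[0],b[2]-b[1]],key=np.linalg.norm);e=e*np.sign(e[0]);print(np.round(r[0],1),np.round(r[1],1),"ang",np.degrees(np.arctan2(e[1],e[0])).round(1),b.round(0).tolist())
comp(.08,.1,(.415,-.275),.06,.09)
comp(.028,.1,(.415,-.275),.07,.034)
c=np.load("pics/w1c.npz");P=cloud(c,np.load("pics/w1.npy"))
X,Y,Z=P.reshape(-1,3).T
# bearers: edges between slats, by binning y
for x0 in(.381,.443):
    pts=[]
    for y in np.arange(.17,.44,.006):
        s=(abs(Y-y)<.003)&(abs(X-x0)<.022)&(Z>.007)&(Z<.017)
        if s.sum()>20: pts.append((y,(X[s].min()+X[s].max())/2,X[s].max()-X[s].min()))
    pts=np.array(pts);g=abs(pts[:,2]-.018)<.004;print(len(pts),g.sum(),np.polyfit(pts[g,0]-.2,pts[g,1],1).round(4),pts[:,2].round(3))
```

```text
[ 416.2 -272.6] [59.5 28.3] ang 8.4 [[385.0, -263.0], [389.0, -291.0], [448.0, -282.0], [444.0, -254.0]]
[ 421.7 -276.6] [68.1 77.2] ang -79.5 [[381.0, -245.0], [395.0, -321.0], [462.0, -308.0], [448.0, -232.0]]
24 22 [-0.0302  0.3812] [0.017 0.017 0.017 0.016 0.016 0.017 0.017 0.017 0.017 0.017 0.017 0.016
 0.017 0.017 0.017 0.017 0.017 0.017 0.016 0.017 0.036 0.039 0.017 0.017]
25 21 [-0.0317  0.443 ] [0.017 0.017 0.017 0.018 0.017 0.017 0.032 0.032 0.031 0.017 0.017 0.018
 0.017 0.017 0.017 0.017 0.017 0.017 0.017 0.017 0.019 0.017 0.029 0.017
 0.017]
```

The picture shows the gauge at about (146,135), wooden handle over aluminium, with the pink decoy at (237,155) and the vise at (347,175). The handle centre is at about (0.416,-0.273) with yaw about 8.5°. I move above it.

Run:
```python
from h import *
go([.416,-.273,.20],.15)
```

```text
row [0.041, -0.1683, 0.1603] [-0.0005, -0.0005, 0.0899] n>= 4.0
```

```bash
python3 -m pendant '[[0.041,-0.168,0.16,0,0,0.09,0.085],[0.041,-0.168,0.16,0,0,0.09,0.085],[0.041,-0.168,0.16,0,0,0.09,0.085],[0.041,-0.168,0.16,0,0,0.09,0.085],[0.041,-0.168,0.16,0,0,0.09,0.085],[0.041,-0.168,0.16,0,0,0.09,0.085]]'
python3 - <<'E'
from h import *
c=cams.get_calibration("wrist");im,d=cams.read_camera("wrist");cv2.imwrite("pics/w3.png",im)
P=cloud(c,d)
for lo,hi,zp in((.083,.097,.09),(.03,.038,.034)):
    m=((P[...,2]>lo)&(P[...,2]<hi)&(np.hypot(P[...,0]-.416,P[...,1]+.273)<.06)).astype(np.uint8)
    m=cv2.morphologyEx(m,cv2.MORPH_OPEN,np.ones((3,3)))
    for k in cv2.findContours(m,cv2.RETR_EXTERNAL,cv2.CHAIN_APPROX_NONE)[0]:
        if cv2.contourArea(k)<150: continue
        q=ray(c,k[:,0],zp)[:,:2];r=cv2.minAreaRect((q*1000).astype(np.float32));print(zp,np.round(r[0],1),np.round(r[1],1),round(r[2],1),cv2.boxPoints(r).round(0).tolist())
s=status.observe();print(s["eef_pos"])
go([.416,-.273,.047],.15)
E
```

```text
time: 3.45
eef_pos: [0.416, -0.2729, 0.2006]
ee_rot: [-0.074, 0.997, -0.0, -0.0]
ft_force: [0.3, 0.2, -0.7]
opening: 0.0848
grasp_force: 0.0
0.09 [ 416.2 -275.4] [58.8 25.5] 8.8 [[385.0, -267.0], [389.0, -293.0], [447.0, -284.0], [443.0, -258.0]]
0.034 [ 413.1 -250.9] [49.6 20. ] 9.0 [[387.0, -245.0], [390.0, -265.0], [439.0, -257.0], [436.0, -237.0]]
0.034 [ 420.9 -303.5] [50.3 25.1] 6.4 [[394.0, -294.0], [397.0, -319.0], [447.0, -313.0], [445.0, -288.0]]
[ 0.41635499 -0.27256108  0.20090701]
row [0.0005, -0.0004, 0.1539] [0.0001, 0.0007, -0.0002] n>= 3.0
```

View pics/w3.png

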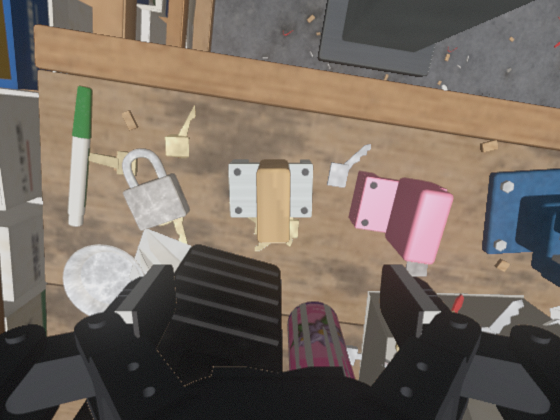

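The gauge shows clearly at (272,195), its handle centred at (0.416,-0.275) with yaw 8.8°. I descend and grip.

```bash
python3 -m pendant '[[0,-0.0025,0.06,0,0,0,0.085],[0,-0.0025,0.11,0,0,0,0.085],[0,-0.0025,0.14,0,0,0,0.085],[0,-0.0025,0.152,0,0,0,0.085],[0,-0.0025,0.152,0,0,0,0.085],[0,-0.0025,0.152,0,0,0,0.0],[0,-0.0025,0.152,0,0,0,0.0],[0,-0.0025,0.152,0,0,0,0.0],[0,-0.0025,0.152,0,0,0,0.0],[0,-0.0025,0.152,0,0,0,0.0]]' 60
python3 -m pendant '[[0,0,0,0,0,0,0],[0,0,-0.01,0,0,0,0],[0,0,-0.03,0,0,0,0],[0,0,-0.03,0,0,0,0]]' 80
python3 - <<'E'
from h import *
s=status.observe();print(s["eef_pos"],s["opening"],s["grasp_force"])
E
```

```text
time: 4.75
eef_pos: [0.4163, -0.2761, 0.0488]
ee_rot: [-0.074, 0.997, 0.0, 0.0]
ft_force: [-0.4, 2.4, 6.8]
opening: 0.0256
grasp_force: 59.1
time: 5.25
eef_pos: [0.4166, -0.2763, 0.0794]
ee_rot: [-0.074, 0.997, -0.0, 0.001]
ft_force: [0.6, 0.1, -2.0]
opening: 0.0253
grasp_force: 79.0
[ 0.41660362 -0.27633677  0.07937929] 0.02527845634516597 79.02578115463257
```

Gripped: opening 25.3 mm, feet 48.7 mm below the TCP. I lift over the vise and carry it above slat_1.

```bash
cat >> h.py <<'E'
PSI=.031
def fr(xf,yf): return np.array([.4140+np.cos(PSI)*xf-np.sin(PSI)*yf,.1417+np.sin(PSI)*xf+np.cos(PSI)*yf])
def tof(p): d=np.array(p[:2])-[.4140,.1417];return np.array([np.cos(PSI)*d[0]+np.sin(PSI)*d[1],-np.sin(PSI)*d[0]+np.cos(PSI)*d[1]])
E
python3 -m pendant '[[0,0,-0.06,0,0,0,0],[0,0,-0.12,0,0,0,0],[0,0,-0.18,0,0,0,0],[0,0,-0.18,0,0,0,0],[0,0,-0.18,0,0,0,0]]'
python3 - <<'E'
from h import *
print(status.observe()["eef_pos"]);go([*fr(.001,.0839),.26],PSI)
E
```

```text
time: 5.88
eef_pos: [0.4157, -0.275, 0.2572]
ee_rot: [-0.075, 0.997, 0.001, -0.0]
ft_force: [-1.0, 0.4, -2.3]
opening: 0.025
grasp_force: 80.2
[ 0.41574119 -0.27496115  0.25715861]
row [-0.0714, 0.4955, -0.002] [0.0017, -0.0002, 0.1187] n>= 9.0
```

```bash
python3 -m pendant '[[-0.02,0.06,-0.02,0,0,0.01,0],[-0.04,0.12,-0.03,0,0,0.03,0],[-0.06,0.18,-0.03,0,0,0.05,0],[-0.07,0.24,-0.03,0,0,0.07,0],[-0.075,0.3,-0.03,0,0,0.08,0],[-0.08,0.36,-0.03,0,0,0.1,0],[-0.08,0.42,-0.02,0,0,0.119,0],[-0.075,0.47,-0.01,0,0,0.119,0],[-0.071,0.4955,-0.002,0,0,0.119,0],[-0.071,0.4955,-0.002,0,0,0.119,0]]'
python3 -m pendant '[[0,0,0,0,0,0,0],[0,0,0,0,0,0,0]]'
python3 - <<'E'
from h import *
c=cams.get_calibration("wrist");im,d=cams.read_camera("wrist");cv2.imwrite("pics/w4.png",im)
print([ (o[0],*(tof((o[0]/1000,o[1]/1000))*1000).round(1)) for o in slats(c,im,d)])
print(tof(status.observe()["eef_pos"]));go([*fr(.001,.0839),.10],PSI)
E
```

```text
time: 7.12
eef_pos: [0.4109, 0.2256, 0.2558]
ee_rot: [-0.016, 1.0, -0.003, -0.003]
ft_force: [0.6, -0.5, -2.3]
opening: 0.0254
grasp_force: 80.2
time: 7.38
eef_pos: [0.4134, 0.2233, 0.2596]
ee_rot: [-0.014, 1.0, -0.0, -0.001]
ft_force: [-0.1, -0.2, -2.3]
opening: 0.025
grasp_force: 80.2
[[413.3 141.6  88.   40.7   1.6  33.4]
 [405.9 224.8  71.5  39.4   2.4  33.6]
 [406.  301.6  88.2  40.1   3.   33.2]
 [407.1 395.7  89.1  42.    0.5  32.6]]
[(413.3426818847656, np.float64(-0.7), np.float64(-0.1)), (405.9254150390625, np.float64(-5.5), np.float64(83.3)), (406.0381164550781, np.float64(-3.0), np.float64(160.1)), (407.0572509765625, np.float64(0.9), np.float64(254.0))]
[0.00191131 0.08180115]
row [0.0008, 0.0022, 0.16] [-0.0004, -0.0006, -0.0037] n>= 3.0
```

View pics/w4.png

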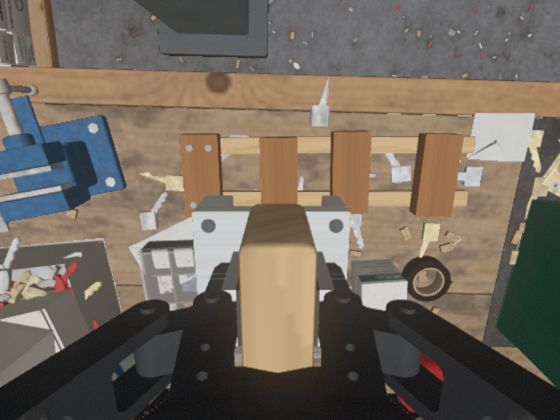

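The picture shows the gauge held square at (272,240), its longer (thick leg) side to the left, towards the end slat at (200,170). The slats are at (278,165), (350,172) and (437,174). I lower over slat_1.

```bash
python3 -m pendant '[[0.001,0.0018,0.06,0,0,0,0],[0.001,0.0018,0.11,0,0,0,0],[0.001,0.0018,0.145,0,0,0,0],[0.001,0.0018,0.16,0,0,0,0],[0.001,0.0018,0.16,0,0,0,0],[0.001,0.0018,0.16,0,0,0,0]]'
python3 - <<'E'
from h import *
s=status.observe();print(tof(s["eef_pos"]),s["eef_pos"],s["ft_force"]);go([*fr(.001,.0837),.0637],PSI)
E
```

```text
time: 8.18
eef_pos: [0.4129, 0.2269, 0.1018]
ee_rot: [-0.015, 1.0, 0.001, 0.001]
ft_force: [-0.6, 0.5, -1.8]
opening: 0.0255
grasp_force: 80.1
[0.00152927 0.0851959 ] [0.41288788 0.22690237 0.10181451] [-0.57569882  0.47572162 -1.76463705]
row [0.0006, -0.0016, 0.0381] [0.0015, 0.0017, -0.002] n>= 1.0
```

```bash
python3 -m pendant '[[0.0005,-0.0012,0.01,0,0,0,0],[0.0005,-0.0012,0.02,0,0,0,0],[0.0005,-0.0012,0.03,0,0,0,0],[0.0005,-0.0012,0.038,0,0,0,0],[0.0005,-0.0012,0.038,0,0,0,0],[0.0005,-0.0012,0.038,0,0,0,0]]'
python3 - <<'E'
from h import *
for i in range(4):
    im,d=cams.read_camera("side");s=status.observe();print((tof(s["eef_pos"])*1000).round(2),s["eef_pos"][2].round(4),s["ft_force"].round(2))
cv2.imwrite("pics/s1.png",cv2.resize(im[240:390,200:360],None,fx=4,fy=4,interpolation=cv2.INTER_CUBIC))
go([*fr(.001,.070),.0637],PSI)
E
```

```text
time: 8.93
eef_pos: [0.4115, 0.2251, 0.0623]
ee_rot: [-0.015, 1.0, -0.0, -0.0]
ft_force: [0.4, -0.3, -3.2]
opening: 0.0252
grasp_force: 80.1
[8.000e-02 8.345e+01] 0.0624 [-0.13 -0.05 -2.78]
[ 0.14 83.46] 0.0625 [-0.6  -1.17 -2.72]
[ 0.1 83.5] 0.0625 [ 0.02  0.5  -2.8 ]
[ 0.1 83.5] 0.0625 [-0.19 -0.36 -3.3 ]
row [-0.0009, -0.0135, -0.0012] [0.0002, 0.0002, -0.0018] n>= 1.0
```

View pics/s1.png

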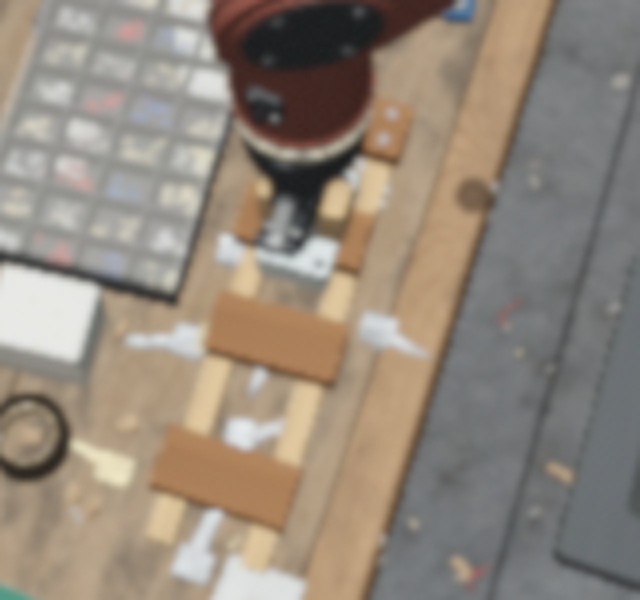

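Hooked over slat_1, with the bridge clear of the top and the thin leg outward. I draw it towards the end slat.

```bash
python3 -m pendant '[[-0.0008,-0.004,0,0,0,0,0],[-0.0008,-0.008,-0.001,0,0,0,0],[-0.0008,-0.012,-0.001,0,0,0,0],[-0.0008,-0.015,-0.001,0,0,0,0],[-0.0008,-0.018,-0.001,0,0,0,0],[-0.0008,-0.02,-0.001,0,0,0,0],[-0.0008,-0.02,-0.001,0,0,0,0]]'
cat > st.py <<'E'
from h import *
L=[]
for i in range(3):
    cams.read_camera("side");s=status.observe();L.append([*(tof(s["eef_pos"])*1000),s["eef_pos"][2]*1000,*s["ft_force"],*s["wrist_torque"]])
print(np.mean(L,0).round(2),"yaw",(Ro.from_quat(s["ee_rot"])*Rt(0).inv()).as_rotvec()[2].round(4))
E
python3 st.py; python3 -m pendant '[[0,-0.0005,0,0,0,0,0],[0,-0.001,0,0,0,0,0]]' ; python3 st.py
```

```text
time: 10.0
eef_pos: [0.4129, 0.2049, 0.0633]
ee_rot: [-0.015, 1.0, -0.0, 0.0]
ft_force: [0.4, 0.8, -1.7]
opening: 0.0251
grasp_force: 80.3
[ 8.300e-01  6.327e+01  6.327e+01  3.300e-01  8.600e-01 -1.830e+00
  2.200e-01 -1.100e-01 -3.000e-02] yaw 0.0292
time: 10.4
eef_pos: [0.4128, 0.2041, 0.0632]
ee_rot: [-0.015, 1.0, -0.0, -0.0]
ft_force: [0.3, 0.9, -2.1]
opening: 0.0253
grasp_force: 80.2
[ 7.200e-01  6.231e+01  6.325e+01 -1.400e-01  1.120e+00 -2.500e+00
  2.600e-01  2.000e-02  1.000e-02] yaw 0.0291
```

```bash
for i in 1 2 3; do :; done
python3 -m pendant '[[0,-0.0003,0,0,0,0,0],[0,-0.0006,0,0,0,0,0]]' >/dev/null; python3 st.py
python3 -m pendant '[[0,-0.0003,0,0,0,0,0],[0,-0.0006,0,0,0,0,0]]' >/dev/null; python3 st.py
python3 -m pendant '[[0,-0.0003,0,0,0,0,0],[0,-0.0006,0,0,0,0,0]]' >/dev/null; python3 st.py
```

```text
[ 7.200e-01  6.169e+01  6.326e+01 -4.100e-01  2.800e-01 -3.030e+00
  1.400e-01  5.000e-02  3.000e-02] yaw 0.0292
[ 7.900e-01  6.117e+01  6.331e+01  1.000e-01  7.200e-01 -3.090e+00
  1.600e-01  5.000e-02 -1.000e-02] yaw 0.0292
[ 8.100e-01  6.059e+01  6.332e+01 -1.100e-01  6.500e-01 -3.100e+00
  1.700e-01  1.000e-02  1.000e-02] yaw 0.0291
```

```bash
python3 -m pendant '[[0,-0.0005,0,0,0,0,0],[0,-0.0005,0,0,0,0,0]]' >/dev/null; python3 st.py
python3 -m pendant '[[0,-0.0005,0,0,0,0,0],[0,-0.0005,0,0,0,0,0]]' >/dev/null; python3 st.py
python3 -m pendant '[[0,-0.0005,0,0,0,0,0],[0,-0.0005,0,0,0,0,0]]' >/dev/null; python3 st.py
```

```text
[ 8.200e-01  6.009e+01  6.333e+01  2.500e-01  5.000e-01 -2.850e+00
  1.400e-01  1.000e-02  1.000e-02] yaw 0.0292
[ 8.300e-01  5.966e+01  6.335e+01  1.500e-01  1.110e+00 -3.120e+00
  2.400e-01 -0.000e+00  4.000e-02] yaw 0.0292
[ 8.100e-01  5.953e+01  6.338e+01  5.000e-02  3.660e+00 -4.550e+00
  1.120e+00  8.000e-02  2.000e-02] yaw 0.0294
```

Contact with the end slat: the force jumps to 3.7 N and the motion stalls at y_f = 59.6 mm. The pitch is 66 mm, so the stops for the others are 125.6 and 191.6 mm. I back off, lift and go to slat_2.

```bash
python3 -m pendant '[[0,0.003,0,0,0,0,0],[0,0.0055,0,0,0,0,0],[0,0.0055,0,0,0,0,0],[0,0.0055,-0.02,0,0,0,0],[0,0.0055,-0.05,0,0,0,0],[0,0.0055,-0.07,0,0,0,0],[0,0.05,-0.07,0,0,0,0],[0,0.1,-0.07,0,0,0,0],[0,0.1,-0.07,0,0,0,0],[0,0.1,-0.07,0,0,0,0]]'; python3 st.py
python3 - <<'E'
from h import *
go([*fr(.000,.1593),.0637],PSI)
c=cams.get_calibration("wrist");im,d=cams.read_camera("wrist");cv2.imwrite("pics/w5.png",im)
print([ (tof((o[0]/1000,o[1]/1000))*1000).round(1).tolist() for o in slats(c,im,d)])
E
```

```text
time: 14.2
eef_pos: [0.41, 0.2999, 0.1329]
ee_rot: [-0.015, 1.0, -0.001, -0.0]
ft_force: [0.7, -0.6, -3.1]
opening: 0.0251
grasp_force: 80.3
[ 1.1800e+00  1.5780e+02  1.3315e+02 -1.4000e-01  1.1000e-01 -2.4900e+00
  0.0000e+00 -2.0000e-02 -0.0000e+00] yaw 0.0274
row [0.0012, 0.0015, 0.0696] [-0.0004, -0.0002, -0.0036] n>= 2.0
[[413.4 143.2  89.5  43.5   1.7  32.8]
 [415.  208.2  89.3  41.4   1.5  33. ]
 [384.  301.4  44.5  39.3   2.9  33.5]
 [406.6 396.4  89.4  41.4   1.2  32.9]]
[[-0.6, 1.5], [3.1, 66.5], [-25.0, 160.5], [0.5, 254.9]]
```

```bash
python3 -m pendant '[[0.001,0.0015,0,0,0,0.003,0],[0.001,0.0015,0.02,0,0,0.003,0],[0.001,0.0015,0.04,0,0,0.003,0],[0.001,0.0015,0.055,0,0,0.003,0],[0.001,0.0015,0.065,0,0,0.003,0],[0.001,0.0015,0.0695,0,0,0.003,0],[0.001,0.0015,0.0695,0,0,0.003,0]]'; python3 st.py
python3 -m pendant '[[0,-0.004,0,0,0,0,0],[0,-0.009,0,0,0,0,0],[0,-0.014,0,0,0,0,0],[0,-0.018,0,0,0,0,0],[0,-0.022,0,0,0,0,0],[0,-0.026,0,0,0,0,0],[0,-0.029,0,0,0,0,0],[0,-0.031,0,0,0,0,0],[0,-0.031,0,0,0,0,0]]'; python3 st.py
```

```text
time: 15.28
eef_pos: [0.4091, 0.3023, 0.0639]
ee_rot: [-0.013, 1.0, -0.0, 0.0]
ft_force: [1.5, 0.1, -2.7]
opening: 0.0252
grasp_force: 80.4
[ 2.6000e-01  1.6084e+02  6.4250e+01  2.8000e-01  4.7000e-01 -2.7200e+00
  2.0000e-02 -1.0000e-02  2.0000e-02] yaw 0.0261
time: 16.55
eef_pos: [0.4097, 0.2708, 0.0637]
ee_rot: [-0.013, 1.0, -0.0, -0.0]
ft_force: [-0.2, 1.0, -2.4]
opening: 0.025
grasp_force: 80.4
[-2.5000e-01  1.2925e+02  6.3630e+01  5.2000e-01  8.0000e-01 -1.9000e+00
  2.1000e-01 -7.0000e-02  1.0000e-02] yaw 0.026
```

```bash
python3 -m pendant '[[0,-0.001,0,0,0,-0.003,0],[0,-0.002,0,0,0,-0.003,0],[0,-0.0027,0,0,0,-0.003,0],[0,-0.0027,0,0,0,-0.003,0]]' >/dev/null; python3 st.py
python3 -m pendant '[[0,-0.0004,0,0,0,0,0],[0,-0.0004,0,0,0,0,0]]' >/dev/null; python3 st.py
```

```text
[-1.7000e-01  1.2675e+02  6.3810e+01  1.3000e-01  3.5000e-01 -2.2500e+00
 -0.0000e+00  1.0000e-02  1.0000e-02] yaw 0.0291
[-1.6000e-01  1.2657e+02  6.3830e+01 -2.4000e-01  8.6000e-01 -2.7300e+00
  1.4000e-01 -1.0000e-02 -2.0000e-02] yaw 0.0292
```

```bash
python3 -m pendant '[[0,-0.0004,0,0,0,0,0],[0,-0.0004,0,0,0,0,0]]' >/dev/null; python3 st.py
python3 -m pendant '[[0,-0.0003,0,0,0,0,0],[0,-0.0003,0,0,0,0,0]]' >/dev/null; python3 st.py
python3 -m pendant '[[0,-0.0003,0,0,0,0,0],[0,-0.0003,0,0,0,0,0]]' >/dev/null; python3 st.py
```

```text
[-1.8000e-01  1.2617e+02  6.3830e+01 -2.8000e-01  1.0500e+00 -3.1100e+00
  2.7000e-01  1.0000e-02  2.0000e-02] yaw 0.0292
[-1.8000e-01  1.2582e+02  6.3830e+01  5.0000e-02  1.1200e+00 -2.5600e+00
  2.6000e-01  2.0000e-02  4.0000e-02] yaw 0.0292
[-1.5000e-01  1.2563e+02  6.3860e+01  1.0000e-01  1.5600e+00 -2.8400e+00
  4.5000e-01  3.0000e-02  2.0000e-02] yaw 0.0292
```

Contact with slat_1 at 125.6 mm as predicted, torque rising to 0.45 N m. I back off, lift and go over slat_3.

```bash
python3 -m pendant '[[0,0.003,0,0,0,0,0],[0,0.005,0,0,0,0,0],[0,0.005,0,0,0,0,0],[0,0.005,-0.02,0,0,0,0],[0,0.005,-0.05,0,0,0,0],[0,0.02,-0.07,0,0,0,0],[0,0.075,-0.07,0,0,0,0],[0,0.128,-0.07,0,0,0,0],[0,0.128,-0.07,0,0,0,0],[0,0.128,-0.07,0,0,0,0]]'; python3 -m pendant '[[0,0,0,0,0,0,0],[0,0,0,0,0,0,0]]' >/dev/null;python3 st.py
python3 - <<'E'
from h import *
go([*fr(.000,.2535),.0637],.029)
c=cams.get_calibration("wrist");im,d=cams.read_camera("wrist");cv2.imwrite("pics/w6.png",im)
print([ (tof((o[0]/1000,o[1]/1000))*1000).round(1).tolist() for o in slats(c,im,d)])
E
```

```text
time: 20.2
eef_pos: [0.4062, 0.3945, 0.1333]
ee_rot: [-0.015, 1.0, -0.001, -0.0]
ft_force: [-0.3, -0.6, -2.3]
opening: 0.025
grasp_force: 80.3
[ 2.8000e-01  2.5299e+02  1.3400e+02  4.1000e-01 -3.3000e-01 -2.5000e+00
  1.0000e-02 -1.0000e-02 -1.0000e-02] yaw 0.0285
row [0.0002, 0.0004, 0.0703] [0.0002, 0.0, -0.0005] n>= 2.0
[[415.1 209.8  89.1  44.1   1.5  32.7]
 [406.5 274.5  89.2  42.3   1.6  32.7]
 [381.7 397.5  40.1  38.6   0.5  33.6]]
[[3.2, 68.0], [-3.4, 133.0], [-24.3, 256.7]]
```

```bash
python3 -m pendant '[[0,0.0012,0,0,0,0,0],[0,0.0012,0.02,0,0,0,0],[0,0.0012,0.04,0,0,0,0],[0,0.0012,0.055,0,0,0,0],[0,0.0012,0.065,0,0,0,0],[0,0.0012,0.07,0,0,0,0],[0,0.0012,0.07,0,0,0,0]]'; python3 st.py
python3 - <<'E'
from h import *
im,d=cams.read_camera("side");cv2.imwrite("pics/s2.png",cv2.resize(im[250:400,190:350],None,fx=4,fy=4,interpolation=cv2.INTER_CUBIC))
E
```

```text
time: 21.52
eef_pos: [0.4062, 0.3963, 0.0638]
ee_rot: [-0.015, 1.0, -0.0, -0.0]
ft_force: [-0.6, 0.4, -1.5]
opening: 0.0255
grasp_force: 80.4
[ 3.3000e-01  2.5497e+02  6.4300e+01  5.6000e-01  9.0000e-02 -2.2500e+00
  2.0000e-02  2.0000e-02 -1.0000e-02] yaw 0.0291
```

View pics/s2.png

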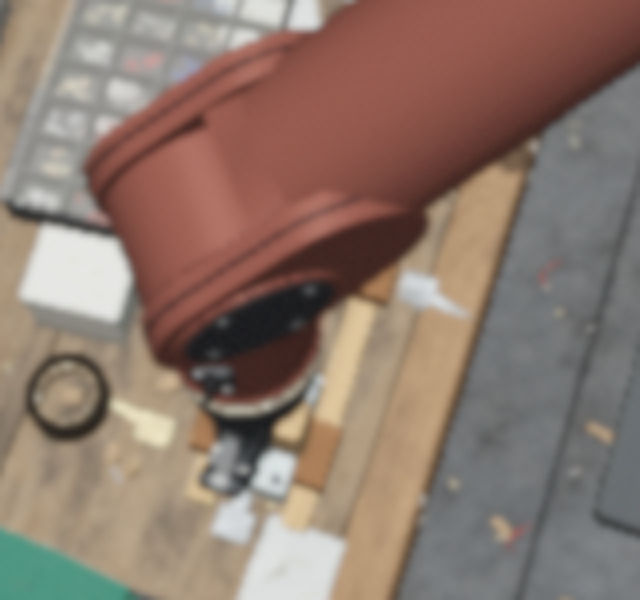

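Slat_3 is hooked (gauge bridge over it at about (265,475) in the crop) with no abnormal force. I draw it.

```bash
python3 -m pendant '[[0,-0.004,0,0,0,0,0],[0,-0.010,0,0,0,0,0],[0,-0.016,0,0,0,0,0],[0,-0.022,0,0,0,0,0],[0,-0.028,0,0,0,0,0],[0,-0.034,0,0,0,0,0],[0,-0.040,0,0,0,0,0],[0,-0.046,0,0,0,0,0],[0,-0.051,0,0,0,0,0],[0,-0.054,0,0,0,0,0]]'; python3 st.py
python3 -m pendant '[[0,-0.002,0,0,0,0,0],[0,-0.004,0,0,0,0,0],[0,-0.006,0,0,0,0,0],[0,-0.006,0,0,0,0,0]]'; python3 st.py
```

```text
time: 22.98
eef_pos: [0.4077, 0.3419, 0.0638]
ee_rot: [-0.014, 1.0, -0.0, -0.0]
ft_force: [0.2, 2.8, -0.7]
opening: 0.025
grasp_force: 80.6
[-8.000e-02  2.000e+02  6.366e+01  3.700e-01  1.250e+00 -2.110e+00
  2.600e-01 -4.000e-02  2.000e-02] yaw 0.0288
time: 23.62
eef_pos: [0.4079, 0.3358, 0.0637]
ee_rot: [-0.014, 1.0, -0.0, -0.0]
ft_force: [0.0, 0.6, -2.2]
opening: 0.0252
grasp_force: 80.3
[-2.0000e-02  1.9444e+02  6.3780e+01 -1.9000e-01 -3.6000e-01 -2.3400e+00
  2.0000e-02 -1.0000e-02 -2.0000e-02] yaw 0.029
```

```bash
python3 -m pendant '[[0,-0.001,0,0,0,0,0],[0,-0.002,0,0,0,0,0],[0,-0.002,0,0,0,0,0]]' >/dev/null; python3 st.py
python3 -m pendant '[[0,-0.0004,0,0,0,0,0],[0,-0.0004,0,0,0,0,0]]' >/dev/null; python3 st.py
python3 -m pendant '[[0,-0.0003,0,0,0,0,0],[0,-0.0003,0,0,0,0,0]]' >/dev/null; python3 st.py
```

```text
[-7.000e-02  1.927e+02  6.382e+01  3.100e-01  8.400e-01 -3.020e+00
  1.300e-01  2.000e-02  3.000e-02] yaw 0.0292
[-7.0000e-02  1.9239e+02  6.3820e+01 -4.1000e-01  1.3500e+00 -2.9800e+00
  2.9000e-01  2.0000e-02 -2.0000e-02] yaw 0.0292
[-5.0000e-02  1.9202e+02  6.3830e+01 -1.7000e-01  1.0800e+00 -3.4800e+00
  3.4000e-01  3.0000e-02  0.0000e+00] yaw 0.0291
```

```bash
python3 -m pendant '[[0,-0.0003,0,0,0,0,0],[0,-0.0003,0,0,0,0,0]]' >/dev/null; python3 st.py
```

```text
[-5.000e-02  1.917e+02  6.383e+01  2.900e-01  7.900e-01 -2.190e+00
  3.100e-01  3.000e-02 -2.000e-02] yaw 0.0292
```

```bash
python3 -m pendant '[[0,-0.0002,0,0,0,0,0],[0,-0.0002,0,0,0,0,0]]' >/dev/null; python3 st.py
```

```text
[-4.0000e-02  1.9164e+02  6.3840e+01  1.2000e-01  1.6200e+00 -2.5800e+00
  5.2000e-01 -0.0000e+00 -2.0000e-02] yaw 0.0292
```

Contact again at 191.6 mm. I back off, lift, and check the row from above.

```bash
python3 -m pendant '[[0,0.003,0,0,0,0,0],[0,0.005,0,0,0,0,0],[0,0.005,0,0,0,0,0],[0,0.005,-0.02,0,0,0,0],[0,0.005,-0.05,0,0,0,0],[0,0.005,-0.1,0,0,0,0],[0,0.005,-0.16,0,0,0,0],[0,-0.04,-0.2,0,0,0,0],[0,-0.09,-0.2,0,0,0,0],[0,-0.09,-0.2,0,0,0,0]]'; python3 -m pendant '[[0,0,0,0,0,0,0],[0,0,0,0,0,0,0]]' >/dev/null
python3 - <<'E'
from h import *
c=cams.get_calibration("wrist");im,d=cams.read_camera("wrist");cv2.imwrite("pics/w7.png",im)
print([ (tof((o[0]/1000,o[1]/1000))*1000).round(1).tolist() for o in slats(c,im,d)])
print(status.observe()["eef_pos"]);go([.416,-.275,.26],.15)
E
```

```text
time: 27.15
eef_pos: [0.4116, 0.2394, 0.2646]
ee_rot: [-0.012, 1.0, 0.001, 0.0]
ft_force: [-0.1, 1.6, -2.2]
opening: 0.0252
grasp_force: 80.2
[[413.6 141.9  88.1  40.9   1.8  33.5]
 [406.7 206.8  72.5  39.8   1.   33.3]
 [401.7 272.3  78.3  39.6   1.7  33.7]
 [408.8 337.6  88.2  40.3   1.4  33.2]]
[[-0.4, 0.2], [-5.2, 65.3], [-8.2, 130.9], [0.9, 196.0]]
[0.41027039 0.24403886 0.26335574]
row [0.0102, -0.519, 0.0038] [-0.0009, -0.0006, -0.1193] n>= 9.0
```

View pics/w7.png

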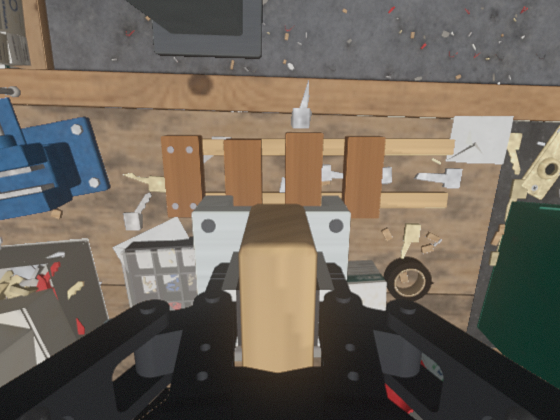

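The row at (183..363,175) is evenly spaced, square and on both bearers (pitch about 65.3 mm with camera scale error). I carry the gauge back to its bare starting spot.

```bash
python3 -m pendant '[[-0.005,-0.06,-0.015,0,0,0,0],[-0.01,-0.12,-0.03,0,0,0,0],[-0.02,-0.18,-0.03,0,0,-0.02,0],[-0.03,-0.24,-0.03,0,0,-0.04,0],[-0.03,-0.3,-0.03,0,0,-0.06,0],[-0.025,-0.36,-0.03,0,0,-0.08,0],[-0.01,-0.42,-0.02,0,0,-0.1,0],[0,-0.47,-0.01,0,0,-0.119,0],[0.01,-0.519,0.004,0,0,-0.119,0],[0.01,-0.519,0.004,0,0,-0.119,0]]'; python3 -m pendant '[[0,0,0,0,0,0,0],[0,0,0,0,0,0,0]]' >/dev/null
python3 st.py
python3 - <<'E'
from h import *
print(status.observe()["eef_pos"]);go([.416,-.275,.06],.15)
E
```

```text
time: 28.7
eef_pos: [0.4137, -0.28, 0.2594]
ee_rot: [-0.07, 0.998, -0.001, -0.001]
ft_force: [0.7, 1.6, -2.3]
opening: 0.0248
grasp_force: 80.4
[-1.0510e+01 -4.1642e+02  2.5999e+02 -2.2000e-01  4.4000e-01 -2.5200e+00
 -1.0000e-02  1.0000e-02 -3.0000e-02] yaw 0.1499
[ 0.41624109 -0.27509366  0.25996506]
row [0.0003, 0.0001, 0.2] [0.0, 0.0002, -0.0001] n>= 4.0
```

```bash
python3 -m pendant '[[0,0,0.06,0,0,0,0],[0,0,0.12,0,0,0,0],[0,0,0.17,0,0,0,0],[0,0,0.195,0,0,0,0],[0,0,0.202,0,0,0,0],[0,0,0.206,0,0,0,0],[0,0,0.208,0,0,0,0],[0,0,0.208,0,0,0,0]]'
python3 -m pendant '[[0,0,0.001,0,0,0,0],[0,0,0.002,0,0,0,0],[0,0,0.002,0,0,0,0]]'; python3 st.py
```

```text
time: 30.1
eef_pos: [0.4165, -0.2759, 0.0526]
ee_rot: [-0.074, 0.997, -0.0, 0.001]
ft_force: [0.1, -0.2, -2.6]
opening: 0.0248
grasp_force: 80.3
time: 30.48
eef_pos: [0.4158, -0.2758, 0.0498]
ee_rot: [-0.074, 0.997, 0.0, -0.0]
ft_force: [0.2, -0.3, -2.1]
opening: 0.025
grasp_force: 80.3
[-1.1180e+01 -4.1746e+02  4.9850e+01  3.6000e-01  2.0000e-02 -2.8600e+00
 -0.0000e+00  0.0000e+00  2.0000e-02] yaw 0.1481
```

```bash
python3 -m pendant '[[0,0,0.0008,0,0,0,0],[0,0,0.0012,0,0,0,0],[0,0,0.0012,0,0,0,0]]'; python3 st.py
```

```text
time: 31.0
eef_pos: [0.4158, -0.2761, 0.0489]
ee_rot: [-0.074, 0.997, 0.0, 0.0]
ft_force: [-2.2, 1.7, 5.1]
opening: 0.0252
grasp_force: 81.3
[-1.1110e+01 -4.1761e+02  4.8910e+01 -2.0800e+00  6.8000e-01  5.6500e+00
  4.3000e-01  4.5000e-01  7.0000e-02] yaw 0.148
```

The feet are on the bench. I release slowly, rise, and check.

```bash
python3 -m pendant '[[0,0,0,0,0,0,0.035],[0,0,0,0,0,0,0.05],[0,0,0,0,0,0,0.07],[0,0,0,0,0,0,0.07],[0,0,0,0,0,0,0.07],[0,0,-0.03,0,0,0,0.07],[0,0,-0.08,0,0,0,0.07],[0,0,-0.14,0,0,0,0.07],[0,0,-0.2,0,0,0,0.07],[0,0,-0.2,0,0,0,0.07]]'
python3 - <<'E'
from h import *
im,d=cams.read_camera("side")
w,d2=cams.read_camera("wrist")
a=cv2.resize(im[120:380,210:350],(322,598),interpolation=cv2.INTER_CUBIC)
b=cv2.resize(w,(470,352));o=np.zeros((598,792,3),np.uint8);o[:,:322]=a;o[:352,322:]=b;cv2.imwrite("pics/end.png",o)
c=cams.get_calibration("side")
print([ (tof((o[0]/1000,o[1]/1000))*1000).round(1).tolist() for o in slats(c,im,d)])
E
```

```text
time: 32.4
eef_pos: [0.4172, -0.2767, 0.2515]
ee_rot: [-0.074, 0.997, 0.002, 0.004]
ft_force: [0.8, 1.2, -0.3]
opening: 0.0701
grasp_force: 0.0
[]
[]
```

View pics/end.png

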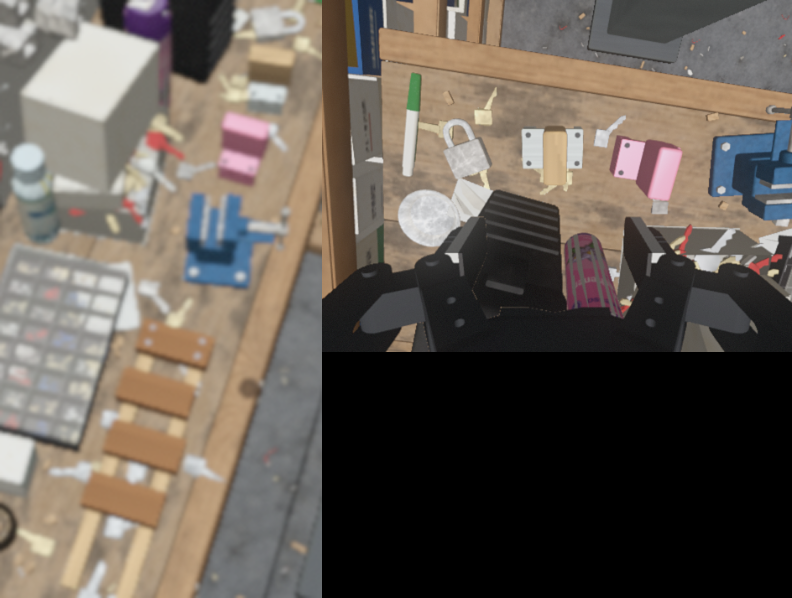

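The gauge stands on its legs on the bench at (552,150) and the four slats are evenly spaced and square at (175,345), (157,390), (145,446) and (125,498). The padlock, marker, decoy and vise are undisturbed. I hand in.

```bash
python3 -m pendant '[[0,0,0,0,0,0,0.07],[0,0,0,0,0,0,0.07]]'; python3 -c "
from cell import ctrl
print(ctrl.hand_in())"
```

```text
time: 32.75
eef_pos: [0.415, -0.2758, 0.2474]
ee_rot: [-0.074, 0.997, -0.001, -0.002]
ft_force: [0.1, -0.5, -0.8]
opening: 0.0704
grasp_force: 0.0
the job is handed in; nothing more can be done
None
```

The job was handed in at 32.8 s: all three slats were drawn in order until the thick leg met each neighbour (contact stops 66 mm apart), the last pictures show them square on both bearers and the clutter I could see in place, and the gauge stands on its legs on the bare bench; no verdict came back.

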